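# Trim the purge-gas unit and sort its cartridges

## Robot

A 7-joint arm with a two-finger parallel gripper is mounted at the origin on the work surface. World frame = base frame: x ahead of the robot, y to its left, z up, the work surface at z = 0. Lengths are in m, angles in degrees, forces in N, time in s.
With the tool pointing down it reaches from about 0.425 to 0.875 m from the base axis. Payload 4.7 kg.
Tool frame: the origin (TCP) lies on the centre line of the jaws, within the pads' length; the fingertips stand 8 mm ahead of it and the grasp point (between the pads) lies 11 mm behind it; z points along the fingers, y is the direction in which the jaws open and shut (so a half turn about z gives the same grasp; the last joint's range is limited). The gripper opens to 87 mm and grips with 3 to 60 N. Pads are 19 mm wide; open, the fingers measure 117 mm over their backs; the gripper's body (75 mm by 190 mm) begins 51 mm behind the grasp point.
Start: joints at [65.323, 18.392, -4.016, 83.108, 1.295, 78.541, -3.26], TCP at [0.28, -0.587, 0.231] pointing down, gripper open.
Joint ranges: [-163.93, 163.93], [-17.29, 119.83], [-79.2, 71.16], [3.27, 140.29], [-89.18, 269.18], [5.43, 117.66], [-154.24, 154.24]. Speed limits (degrees/s): [147.25, 147.25, 180, 180, 180, 180, 180].

## Interface

Orientations are given as [roll, pitch, yaw] about the fixed x, y, z axes, in that order (R = Rz(yaw) Ry(pitch) Rx(roll)).
In Python, from cell import env gives the robot as it stands. The module is installed in compiled form; this text tells all that it offers.
- The arm moves only by the tool move_arm, never from a script. Its argument "steps" is a list of rows, each a list of 2 entries, a list of its own where there are three numbers: the shift along the tool's x, y, z in m, then the turn about the tool's z in rad. A call has 1 to 20 rows; each row is the pose to reach, as a shift and turn from the pose commanded when the call began, along the tool's axes at that moment; what a row does not reach only later rows make up. A row lasts 1/8 s, in which the tool goes at most 62.5 mm and 10.7 degrees, less where a joint would pass 70% of its speed; a pose out of reach is approached as far as the arm can. A call with a gripper value outside its range is refused whole. "hand" is the closure, from -1 (fully open) to 1 (shut), set as the call begins (left out, the last holds). The fingers move at their own pace and stop on an object; "squeeze" is the grip in N (left out, the last holds). Time passes only in rows, so rows that repeat a pose let the fingers close. It gives the time, the measured TCP pose, the force and the opening at its end, in the units of the state.
- env.get_obs(): the state, without advancing time (a new reading comes with each control period).
- env.read_camera(name): name is "scene" or "top" or "wrist"; returns (picture, depth): 384x512x3 uint8, red, green, blue; 384x512 float32, m along the optical axis (not along the pixel's ray), 0 where there is no reading.
- env.calibration(name): a dict with "intrinsics" (3x3 intrinsics, pixels), "D" ([k1, k2, p1, p2, k3] as OpenCV has them; the pictures are not rectified), "position" and "orientation" of the camera in the world; the wrist camera has in their place "mount" (4x4, takes a point from camera to tool coordinates, whose origin is the TCP and whose axes are the flange's). Camera axes: x right, y up, looking along -z (the intrinsics and any distortion apply to the point x, -y, -z); pixel columns grow to the right and rows downward; lengths in m; the calibration is good to about 2 mm. A picture is of the moment at which its call begins: read the wrist's pose just before it. calibration takes no time and is no camera call.
- env.sign_off(): hands the job in, once; it reports no verdict.
Trained networks look in the newest picture that a camera, given by its name, has taken for a name from the list of things; names that differ only in an ending like _2 or _b are one class to them, and where a whole thing is asked for, a point or a joint stands for the part that bears it (a point fixed in the world has none). Each returns a list of dicts, best first, with "conf" (0 to 1); they miss things now and then, are a little off and sometimes report something else, mostly with a low value. They report only what shows in the picture. A call takes as long as a camera call. They do not tell look-alikes from the thing itself.
- env.cut_out(camera, query): "region" (384x512 bool, what is visible of it) and "uv" ([column, row] in pixels, amid what is visible of it).
The state is a dict: "time_s": time; "qpos": joint angles; "joint_velocities": joint speeds; "effort": joint torques, N m; "tool_pos": TCP position; "tool_rot": TCP orientation; "force": force on the tool from outside, world axes, zero at the start; "wrist_torque": the same for the moment, N m; "grip_width": finger opening in m.
Only numpy, scipy, OpenCV 4.12 (cv2) and the standard library are available. Lean on these libraries where they do the work, as an engineer would, in place of code of your own. Each camera call takes 0.05 s, during which the arm holds its last target. There are 200 camera calls.

## Task

Get the purge-gas unit ready for the next weld: slide its cover fully open, use the plastic tuning tool (never the fingers) to turn both slotted trimmers until their pointers stand on the white marks, then slide the cover fully shut again and put the tool back upright in its stand. Lift each gas cartridge to feel its weight: stand the full, heavy ones upright in the tray with three bays and the spent, light ones upright in the plain tray without dividers. Leave the other things on the bench where they are.

Things in the scene. Friction and masses are not known exactly. Their poses are not given: they have to be found in the camera images.
- unit: purge-gas unit, fixed to the bench: grey box 200 mm (its x) by 160 mm (its y), deck 45 mm high, with an aluminium rail 20 mm high along each x edge (top at 65 mm; 136 mm clear between the rails). Two trimmers stand on the deck at unit x = -40 mm, y = +34 (left) and -34 mm (right), hidden under the cover until it is slid open. A white line on the deck on the -x side of each trimmer is its mark. Origin: centre of its underside; x points away from the robot at yaw 0, z up
- cover (a joint): slide of the cover along the unit's +x: 0 shut, 0.090 m fully open; stays where it is left, about 2 N of friction; starts shut
- cover_knob (a point): middle of the top of the cover's black grip bar, which is 14 mm (unit x) by 70 mm (unit y) and 24 mm high; its top is 95 mm above the bench, the cover plate's top at 71 mm. Shut, it lies at unit x = -27.5 mm; it moves with the cover (plate 95 by 160 mm, its grip bar 20 mm towards +x from its middle)
- trim_left (a joint): turn of the left (unit +y) trimmer, rad, positive anticlockwise from above: 0 with the black pointer on its white mark (pointing to the unit's -x); stops at -1.7 and 1.7; starts at 0.5 to 1.3; friction about 0.05 N m, stays where it is left
- trim_left_slot (a point): centre of the left trimmer's slot at its open top, 60 mm above the bench. The slot runs along the trimmer's pointer line, is 8 mm wide, 28 mm long, open at both ends, 9 mm deep with a flat floor at 51 mm above the bench. The point's axes turn with the trimmer: x lies along the slot (the pointer is on the -x side), z up; at joint 0 its x is the unit's x. The slot is cut in a square brass head, 28 by 28 mm, on a white disc 46 mm in diameter; the fingers must not touch either
- trim_right (a joint): turn of the right (unit -y) trimmer, as the left one, but it starts at -1.3 to -0.5
- trim_right_slot (a point): centre of the right trimmer's slot at its open top, as the left one's
- tuner: plastic tuning tool, 140 mm long, 60 g, standing blade down in its stand. From the tip up: flat blade 20 mm wide (its x) and 4 mm thick (its y), thinned to 2.5 mm over the lowest 4 mm, 14 mm long; round shaft 20 mm in diameter from 14 to 60 mm; square handle 32 by 32 mm (sides along x and y) from 60 to 140 mm. Origin: blade tip; z up along the tool
- stand: wooden tool stand fixed to the bench, 50 by 50 mm, 70 mm high, with an upright round through hole 26 mm wide in its middle with a 3 mm chamfer; the tool's shaft hangs in it and the handle's shoulder rests on top, so the blade tip is 10 mm above the bench. Origin: centre of its underside
- bay_tray: plywood tray for full cartridges, fixed, outside 240 mm (its x) by 85 mm (its y), walls and floor 4 mm thick, walls 20 mm high, with two dividers of the same height across it making three equal bays, centres at x = -78, 0 and 78 mm. Origin: centre of its underside
- plain_tray: plywood tray for spent cartridges, fixed, same size and walls but no dividers. Origin: centre of its underside. The two trays may change places
- cart_a: sealed gas cartridge, aluminium cylinder 54 mm in diameter, 66 mm high with a 10 mm brass stub on top (76 mm in all), all of the same look; a full one weighs 0.56 to 0.68 kg, a spent one 0.23 to 0.29 kg, which only its weight tells, and the letters tell nothing; starts upright on the bench; may be absent. Origin: centre of its underside; z up
- cart_b: sealed gas cartridge, aluminium cylinder 54 mm in diameter, 66 mm high with a 10 mm brass stub on top (76 mm in all), all of the same look; a full one weighs 0.56 to 0.68 kg, a spent one 0.23 to 0.29 kg, which only its weight tells, and the letters tell nothing; starts upright on the bench; may be absent. Origin: centre of its underside; z up
- cart_c: sealed gas cartridge, aluminium cylinder 54 mm in diameter, 66 mm high with a 10 mm brass stub on top (76 mm in all), all of the same look; a full one weighs 0.56 to 0.68 kg, a spent one 0.23 to 0.29 kg, which only its weight tells, and the letters tell nothing; starts upright on the bench; may be absent. Origin: centre of its underside; z up
- cart_d: sealed gas cartridge, aluminium cylinder 54 mm in diameter, 66 mm high with a 10 mm brass stub on top (76 mm in all), all of the same look; a full one weighs 0.56 to 0.68 kg, a spent one 0.23 to 0.29 kg, which only its weight tells, and the letters tell nothing; starts upright on the bench; may be absent. Origin: centre of its underside; z up
- cart_e: sealed gas cartridge, aluminium cylinder 54 mm in diameter, 66 mm high with a 10 mm brass stub on top (76 mm in all), all of the same look; a full one weighs 0.56 to 0.68 kg, a spent one 0.23 to 0.29 kg, which only its weight tells, and the letters tell nothing; starts upright on the bench; may be absent. Origin: centre of its underside; z up
- hole_saw: bystander: steel ring 60 mm wide, 45 mm high, loose; leave alone
- spanner: bystander: spanner 190 mm long, loose; leave alone
- bracket: bystander: steel angle bracket 70 by 100 by 76 mm, loose; leave alone
Things that resemble listed ones, but are neither listed nor needed, are in the scene too. There is more than one size of the tuner; the job needs the smallest.

How it is judged (in metres and radians):
On the way, in this order (a step that is already met when the one before it is completed fails the run):
1. the cover is slid fully open (value of joint cover above 0.08 m), for 0.2 s.
2. both trimmers stand on their marks (value of joint trim_left between -0.12 and 0.12 rad and value of joint trim_right between -0.12 and 0.12 rad and value of joint cover above 0.07 m), for 0.2 s.
3. the cover is slid shut again (value of joint cover below 0.008 m), for 0.2 s.
At the end, for the whole second after the job is handed in: Trimmers within 0.12 rad of 0; cover within 8 mm of shut; tool upright (0.1 rad) in its stand, 8 mm on axis, 6 mm in height; each cartridge upright (0.15 rad), on the floor (6 mm) of the right tray: with bays if it weighs over 4 N, plain if under; all at rest (value of joint trim_left between -0.12 and 0.12 rad and value of joint trim_right between -0.12 and 0.12 rad and value of joint cover below 0.008 m and horizontal distance between tuner and stand below 0.008 m and angle between tuner's own z axis and vertical below 0.1 rad and z of tuner in the frame of stand between 0.004 and 0.016 m and linear speed of each of tuner, cart_a, cart_b, cart_c, cart_d, cart_e below 0.02 m/s and ((x of cart_a in the frame of bay_tray between -0.105 and 0.105 m and y of cart_a in the frame of bay_tray between -0.03 and 0.03 m and z of cart_a in the frame of bay_tray below 0.01 m and contact force between cart_a and bay_tray above 4 N) or (x of cart_a in the frame of plain_tray between -0.105 and 0.105 m and y of cart_a in the frame of plain_tray between -0.03 and 0.03 m and z of cart_a in the frame of plain_tray below 0.01 m and contact force between cart_a and plain_tray below 4 N)) and angle between each of cart_a, cart_b, cart_c, cart_d, cart_e's own z axis and vertical below 0.15 rad and ((x of cart_b in the frame of bay_tray between -0.105 and 0.105 m and y of cart_b in the frame of bay_tray between -0.03 and 0.03 m and z of cart_b in the frame of bay_tray below 0.01 m and contact force between cart_b and bay_tray above 4 N) or (x of cart_b in the frame of plain_tray between -0.105 and 0.105 m and y of cart_b in the frame of plain_tray between -0.03 and 0.03 m and z of cart_b in the frame of plain_tray below 0.01 m and contact force between cart_b and plain_tray below 4 N)) and ((x of cart_c in the frame of bay_tray between -0.105 and 0.105 m and y of cart_c in the frame of bay_tray between -0.03 and 0.03 m and z of cart_c in the frame of bay_tray below 0.01 m and contact force between cart_c and bay_tray above 4 N) or (x of cart_c in the frame of plain_tray between -0.105 and 0.105 m and y of cart_c in the frame of plain_tray between -0.03 and 0.03 m and z of cart_c in the frame of plain_tray below 0.01 m and contact force between cart_c and plain_tray below 4 N)) and ((x of cart_d in the frame of bay_tray between -0.105 and 0.105 m and y of cart_d in the frame of bay_tray between -0.03 and 0.03 m and z of cart_d in the frame of bay_tray below 0.01 m and contact force between cart_d and bay_tray above 4 N) or (x of cart_d in the frame of plain_tray between -0.105 and 0.105 m and y of cart_d in the frame of plain_tray between -0.03 and 0.03 m and z of cart_d in the frame of plain_tray below 0.01 m and contact force between cart_d and plain_tray below 4 N)) and ((x of cart_e in the frame of bay_tray between -0.105 and 0.105 m and y of cart_e in the frame of bay_tray between -0.03 and 0.03 m and z of cart_e in the frame of bay_tray below 0.01 m and contact force between cart_e and bay_tray above 4 N) or (x of cart_e in the frame of plain_tray between -0.105 and 0.105 m and y of cart_e in the frame of plain_tray between -0.03 and 0.03 m and z of cart_e in the frame of plain_tray below 0.01 m and contact force between cart_e and plain_tray below 4 N))); the robot touches nothing.
It fails at once if fingers press on the left trimmer (contact force between the fingers and trim_left above 2 N).
It fails at once if fingers press on the right trimmer (contact force between the fingers and trim_right above 2 N).
It fails at once if bystander hole_saw moved more than 3 cm (distance of hole_saw from where it was at the start of the episode above 0.03 m).
It fails at once if bystander spanner moved more than 3 cm (distance of spanner from where it was at the start of the episode above 0.03 m).
It fails at once if bystander bracket moved more than 3 cm (distance of bracket from where it was at the start of the episode above 0.03 m).
Of cart_a, cart_b, cart_c, cart_d, cart_e only 2 to 4 are there at a start; the rules pass over those that are not, and their reading is None.
At some moment in a run one of cart_a, cart_b, cart_c, cart_d, cart_e may be knocked a few centimetres aside while the robot is not near it.
It also fails if it takes over 210 s, if anything falls off the work surface, if the arm or the gripper's body presses on something with over 40 N, if the wrist force passes 120 N, or if a joint passes its speed limit or range.

## Working session

There is one attempt and no reset: what is moved stays moved. The work goes in short steps, Python scripts to look and compute and a tool call to move; the robot and the scene stay as the last step left them, time stands still between calls to the robot, and variables do not carry over. Pictures are saved under pics/ and viewed, about 12 in all and at most 16, crops included, and the job is handed in when it is done.

Besides the shell and the picture viewer there is one more tool, called after "Emit:" by a JSON object that holds its "op" and its "data". move_arm: Moves the arm, as the interface text tells. Its arguments: {"type":"object","properties":{"steps":{"type":"array"},"hand":{"type":"number"},"squeeze":{"type":"number"}},"required":["steps"]}

```bash
ls; mkdir -p pics
cat > h.py <<'E'
import numpy as np, cv2
from scipy.spatial.transform import Rotation as R
from cell import env
def cam(n):
    o=env.get_obs(); p,d=env.read_camera(n); c=env.calibration(n)
    K=np.array(c["intrinsics"]);D=np.array(c["D"])
    if n=="wrist":
        T=np.eye(4);T[:3,:3]=R.from_euler('xyz',o["tool_rot"],degrees=True).as_matrix();T[:3,3]=o["tool_pos"]
        T=T@np.array(c["mount"])
    else:
        T=np.eye(4);q=np.array(c["orientation"])
        T[:3,:3]=q if q.shape==(3,3) else R.from_euler('xyz',q,degrees=True).as_matrix() if q.size==3 else R.from_quat(q).as_matrix()
        T[:3,3]=c["position"]
    return p,d,K,D,T
def save(n,p,s=1,crop=None):
    if crop: p=p[crop[1]:crop[3],crop[0]:crop[2]]
    p=cv2.resize(p,None,fx=s,fy=s,interpolation=cv2.INTER_CUBIC)
    cv2.imwrite(f"pics/{n}.png",p[:,:,::-1])
def cloud(d,K,D,T):
    h,w=d.shape; u,v=np.meshgrid(np.arange(w),np.arange(h))
    n=cv2.undistortPoints(np.stack([u,v],-1).reshape(-1,1,2).astype(float),K,D).reshape(h,w,2)
    P=np.stack([n[...,0]*d,-n[...,1]*d,-d],-1)
    W=P@T[:3,:3].T+T[:3,3]; W[d==0]=np.nan; return W
def proj(X,K,D,T):
    c=(np.atleast_2d(X)-T[:3,3])@T[:3,:3]; c=c*[1,-1,-1]
    return cv2.projectPoints(c.astype(float),np.zeros(3),np.zeros(3),K,D)[0].reshape(-1,2)
E
python3 - <<'E'
from h import *
print({k:np.round(v,3) for k,v in env.get_obs().items()})
for n in("top","scene","wrist"):
    print(n,env.calibration(n))
for n in("top","scene"):
    p,d,K,D,T=cam(n); save(n+"0",p,1.5); np.savez(n+"0",p=p,d=d,W=cloud(d,K,D,T))
    W=cloud(d,K,D,T)
    for q in("unit","cover_knob","tuner","stand","bay_tray","plain_tray","cart_a","hole_saw","spanner","bracket"):
        for r in env.cut_out(n,q):
            m=r["region"]; 
            print(n,q,round(r["conf"],2),np.round(r["uv"]),np.round(np.nanmedian(W[m],0),3),np.round(np.nanpercentile(W[m][:,2],95),3),m.sum())
E
```

```text
pics
{'time_s': np.float64(0.0), 'qpos': array([65.323, 18.439, -4.015, 83.175,  1.296, 78.543, -3.258]), 'joint_velocities': array([-0.004,  0.052, -0.05 ,  0.082,  0.098, -0.009,  0.078]), 'effort': array([-0.0000e+00, -4.9129e+01, -4.0400e-01, -3.1253e+01, -6.4000e-02,
        4.4000e-02,  0.0000e+00]), 'tool_pos': array([ 0.279, -0.586,  0.229]), 'tool_rot': array([-1.79889e+02,  7.00000e-03,  2.54890e+01]), 'force': array([ 0.302,  0.286, -0.238]), 'wrist_torque': array([-0.029,  0.023,  0.018]), 'grip_width': np.float64(0.087)}
top {'intrinsics': array([[451.05394917,   0.        , 258.30581891],
       [  0.        , 451.05394917, 195.19578867],
       [  0.        ,   0.        ,   1.        ]]), 'D': array([-0.05784312,  0.        ,  0.        ,  0.        ,  0.        ]), 'position': array([0.41433497, 0.00780943, 1.27337895]), 'orientation': array([  7.44990405,  -1.52989477, -88.86901394])}
scene {'intrinsics': array([[443.13534726,   0.        , 243.68219323],
       [  0.        , 443.13534726, 188.7377575 ],
       [  0.        ,   0.        ,   1.        ]]), 'D': arr
[... 1998 characters left out ...]
 0.182 613
scene tuner 0.93 [284. 119.] [ 0.354 -0.119  0.162] 0.183 407
scene stand 0.79 [225. 170.] [ 0.563 -0.13   0.046] 0.072 380
scene bay_tray 0.72 [198. 125.] [ 0.523 -0.381  0.006] 0.021 1535
scene bay_tray 0.48 [266. 203.] [0.538 0.052 0.071] 0.093 1648
scene plain_tray 0.7 [219. 143.] [ 0.49  -0.258  0.006] 0.02 1365
scene cart_a 0.77 [321. 294.] [0.576 0.344 0.061] 0.075 459
scene cart_a 0.58 [357. 274.] [0.473 0.363 0.061] 0.075 448
scene hole_saw 0.74 [193. 260.] [0.803 0.065 0.027] 0.046 391
scene hole_saw 0.41 [240. 313.] [0.776 0.247 0.006] 0.076 1017
scene spanner 0.79 [165. 213.] [ 0.787 -0.127  0.007] 0.011 389
scene bracket 0.73 [239. 312.] [0.777 0.246 0.006] 0.076 1030
```

View pics/top0.png

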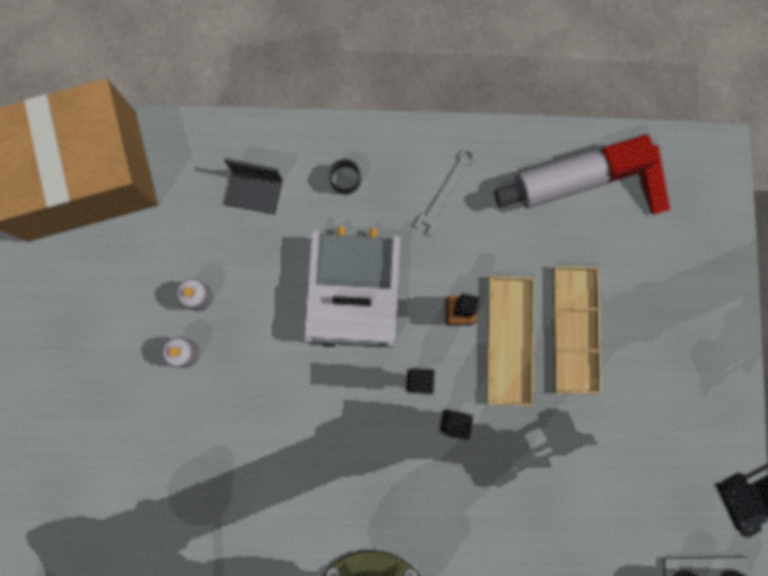

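View pics/scene0.png

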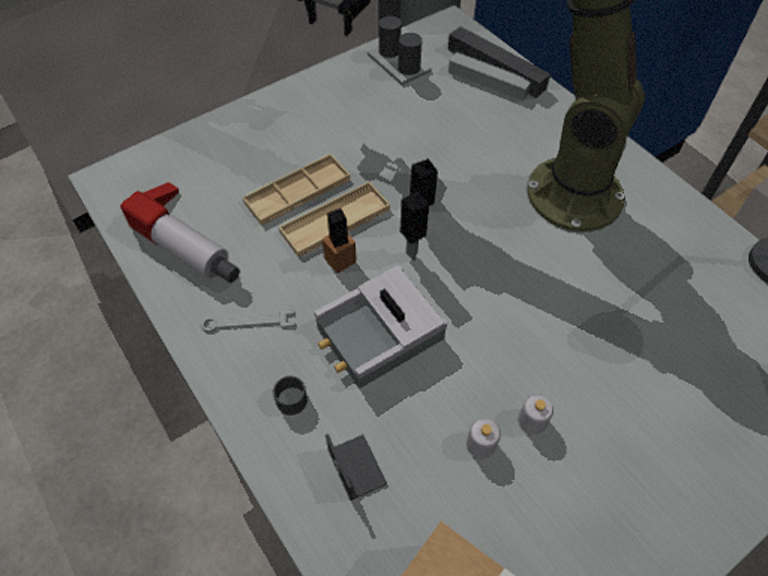

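Top picture, 768 px wide: two cartridges at (192,294) and (178,351). The tuner candidates are at (465,306) in the stand (top at 150 mm, so 140+10, matching the description), and at (420,380) and (455,424), both taller at 183 mm. The plain tray is at (510,340) and the bay tray at (577,330). The cover lies on the robot's side of the unit, and the knob is at (350,300). I choose the tuner in the stand.

Run:
```python
from h import *
def rect(P):
    r=cv2.minAreaRect((P[:,:2]*1000).astype(np.float32)); return np.round(r[0],1),np.round(r[1],1),round(r[2],1)
for n in("top0","scene0"):
    W=np.load(n+".npz")["W"].reshape(-1,3); W=W[~np.isnan(W).any(1)]
    def box(x0,x1,y0,y1,z0,z1): return W[(W[:,0]>x0)&(W[:,0]<x1)&(W[:,1]>y0)&(W[:,1]<y1)&(W[:,2]>z0)&(W[:,2]<z1)]
    print(n)
    P=box(.4,.72,-.075,.16,.055,.08);print("unit",rect(P))
    P=box(.4,.72,-.075,.16,.084,.1);print("bar",rect(P),len(P))
    P=box(.47,.62,-.2,-.1,.135,.16);print("tuner top",rect(P),len(P),np.median(P,0))
    P=box(.47,.62,-.2,-.1,.06,.08);print("stand",rect(P),len(P),np.median(P,0))
    P=box(.38,.66,-.32,-.19,.013,.03);print("plain",rect(P),len(P))
    P=box(.38,.66,-.46,-.325,.013,.03);print("bay",rect(P),len(P))
    for c in((.56,.33),(.46,.35)):
        P=box(c[0]-.06,c[0]+.06,c[1]-.05,c[1]+.06,.06,.07);(x,y),r=cv2.minEnclosingCircle((P[:,:2]*1000).astype(np.float32));print("cart",round(x,1),round(y,1),round(r,1))
    P=box(.2,.9,-.55,.7,.04,.2); 
    # other clusters 
    g=np.unique(np.round(P[:,:2]*20).astype(int),axis=0,return_counts=True); print([(tuple(a/20),c) for a,c in zip(*g) if c>40])
```

```text
top0
unit (array([581.1,  41.5]), array([160.2, 199.9]), 88.0)
bar (array([496.6,  -7.9]), array([206.9,  55.8]), 41.1) 149
tuner top (array([ 546.6, -156. ]), array([32.3, 32.1]), 78.1) 170 [ 0.54543149 -0.1550676   0.14937178]
stand (array([ 546.2, -155.7]), array([49.3, 49.5]), 1.0) 155 [ 0.53207081 -0.14168625  0.0699472 ]
plain (array([ 497.6, -255.7]), array([ 87.2, 235.9]), 89.1) 377
bay (array([ 518.9, -380.4]), array([238.5,  89. ]), 0.0) 508
cart 564.9 331.9 25.7
cart 459.8 352.4 25.6
[((np.float64(0.35), np.float64(-0.15)), np.int64(240)), ((np.float64(0.35), np.float64(-0.1)), np.int64(121)), ((np.float64(0.4), np.float64(-0.1)), np.int64(108)), ((np.float64(0.4), np.float64(-0.05)), np.int64(119)), ((np.float64(0.45), np.float64(-0.1)), np.int64(44)), ((np.float64(0.45), np.float64(-0.05)), np.int64(49)), ((np.float64(0.45), np.float64(0.35)), np.int64(267)), ((np.float64(0.5), np.float64(-0.05)), np.int64(69)), ((np.float64(0.5), np.float64(0.0)), np.int64(329)), ((np.float64(0.5), np.float64(0.05)), np.int64(308)), ((np.float64(0.5), np.float64(0.1)), np.int64(302)), (
[... 5650 characters left out ...]
np.float64(0.8), np.float64(-0.35)), np.int64(174)), ((np.float64(0.8), np.float64(-0.3)), np.int64(246)), ((np.float64(0.8), np.float64(-0.25)), np.int64(169)), ((np.float64(0.8), np.float64(0.05)), np.int64(47)), ((np.float64(0.8), np.float64(0.2)), np.int64(49)), ((np.float64(0.8), np.float64(0.25)), np.int64(77)), ((np.float64(0.8), np.float64(0.45)), np.int64(326)), ((np.float64(0.8), np.float64(0.5)), np.int64(96)), ((np.float64(0.85), np.float64(-0.5)), np.int64(111)), ((np.float64(0.85), np.float64(-0.45)), np.int64(218)), ((np.float64(0.85), np.float64(-0.4)), np.int64(204)), ((np.float64(0.85), np.float64(-0.35)), np.int64(116)), ((np.float64(0.9), np.float64(-0.5)), np.int64(43))]
```

```bash
cat >> h.py <<'E'
def go(x,y,z,yaw=None):
    o=env.get_obs(); Rm=R.from_euler('xyz',o["tool_rot"],degrees=True); p=np.array(o["tool_pos"])
    yw=o["tool_rot"][2]; yaw=yw if yaw is None else yaw
    a=yw*np.pi/180; d=np.array([x,y,z])-p
    s=[d[0]*np.cos(a)+d[1]*np.sin(a), d[0]*np.sin(a)-d[1]*np.cos(a), -d[2]]
    t=-((yaw-yw+180)%360-180)*np.pi/180
    print("t",round(o["time_s"],2),"pos",np.round(p,4),"yaw",np.round(o["tool_rot"],1),"q7",round(o["qpos"][6],1),"shift",np.round(s,4),"turn",round(t,3),"rows",round(np.linalg.norm(s)/.0625,1),round(abs(t)/.187,1))
E
python3 -c "
from h import *
go(.5535,.0425,.25,88)"
```

```text
t 1.1 pos [ 0.2797 -0.5868  0.2306] yaw [180.    0.   25.5] q7 -3.3 shift [ 0.518  -0.4502 -0.0194] turn -1.091 rows 11.0 5.8
```

Emit:
{"op": "move_arm", "data": {"steps": [[[0.5188,-0.45,-0.02],-1.091],[[0.5188,-0.45,-0.02],-1.091],[[0.5188,-0.45,-0.02],-1.091],[[0.5188,-0.45,-0.02],-1.091],[[0.5188,-0.45,-0.02],-1.091],[[0.5188,-0.45,-0.02],-1.091],[[0.5188,-0.45,-0.02],-1.091],[[0.5188,-0.45,-0.02],-1.091],[[0.5188,-0.45,-0.02],-1.091],[[0.5188,-0.45,-0.02],-1.091],[[0.5188,-0.45,-0.02],-1.091],[[0.5188,-0.45,-0.02],-1.091],[[0.5188,-0.45,-0.02],-1.091],[[0.5188,-0.45,-0.02],-1.091],[[0.5188,-0.45,-0.02],-1.091],[[0.5188,-0.45,-0.02],-1.091]]}}

```text
time_s: 3.1
tool_pos: [0.5543, 0.0417, 0.2506]
tool_rot: [180.0, 0.0, 87.9]
force: [-0.3, 0.3, 0.4]
grip_width: 0.0867
```

Run:
```python
from h import *
go(.5535,.0425,.083,88)
p,d,K,D,T=cam("wrist"); save("w1",p,1.2); W=cloud(d,K,D,T); np.savez("w1",p=p,d=d,W=W)
Q=W.reshape(-1,3);Q=Q[~np.isnan(Q).any(1)]
def rect(P):
    r=cv2.minAreaRect((P[:,:2]*1000).astype(np.float32)); return np.round(r[0],1),np.round(r[1],1),round(r[2],1),len(P)
m=(Q[:,2]>.088)&(Q[:,2]<.1)&(abs(Q[:,0]-.5535)<.05)&(abs(Q[:,1]-.0425)<.06)
print("bar",rect(Q[m]),np.median(Q[m][:,2]))
m=(Q[:,2]>.055)&(Q[:,2]<.08)&(abs(Q[:,0]-.58)<.13)&(abs(Q[:,1]-.04)<.11);print("unit",rect(Q[m]))
```

```text
t 3.1 pos [0.5543 0.0417 0.2506] yaw [180.    0.   87.9] q7 -14.0 shift [ 0.0007 -0.0008  0.1676] turn -0.002 rows 2.7 0.0
bar (array([555.6,  45.3]), array([69.1, 13.2]), 88.2, 822) 0.0949465895750349
unit (array([582.4,  43.5]), array([160.1, 200.1]), 87.8, 12627)
```

Emit:
{"op": "move_arm", "data": {"steps": [[[0.003,0.001,0.06],0],[[0.003,0.001,0.12],0],[[0.003,0.001,0.15],0],[[0.003,0.001,0.1675],0],[[0.003,0.001,0.1675],0]], "hand": 0}}

```text
time_s: 3.78
tool_pos: [0.5551, 0.0455, 0.0825]
tool_rot: [-179.9, -0.0, 88.0]
force: [-0.3, -0.1, 0.1]
grip_width: 0.0473
```

Emit:
{"op": "move_arm", "data": {"steps": [[[0,0,0],0],[[0,0,0],0],[[0,0,0],0],[[0,0,0],0],[[0,0,0],0],[[0,0.02,0],0],[[0,0.045,0],0],[[0,0.07,0],0],[[0,0.082,0],0],[[0,0.0885,0],0],[[0,0.0885,0],0],[[0,0.0885,0],0],[[0,0.0885,0],0]], "hand": 1, "squeeze": 20}}

```text
time_s: 5.4
tool_pos: [0.6444, 0.0425, 0.0836]
tool_rot: [179.9, 0.0, 88.0]
force: [1.2, 0.0, 4.6]
grip_width: 0.014
```

Emit:
{"op": "move_arm", "data": {"steps": [[[0,0,0],0],[[0,0,0],0],[[0,0,-0.06],0],[[0,-0.04,-0.11],0],[[0,-0.1,-0.15],0],[[0,-0.102,-0.157],0],[[0,-0.102,-0.157],0],[[0,-0.102,-0.157],0]], "hand": 0}}

```text
time_s: 6.4
tool_pos: [0.5422, 0.0455, 0.2385]
tool_rot: [-179.9, -0.0, 88.0]
force: [0.2, 0.1, -0.9]
grip_width: 0.0437
```

Run:
```python
from h import *
go(.5425,.0455,.24,88)
p,d,K,D,T=cam("wrist"); save("w2",p,1.3); W=cloud(d,K,D,T); np.savez("w2",p=p,d=d,W=W,K=K,D=D,T=T)
u=np.array([.5825,.0438]);a=np.deg2rad(-2.1);Rm=np.array([[np.cos(a),-np.sin(a)],[np.sin(a),np.cos(a)]])
for s in(34,-34):
    X=u+Rm@[-.04,s/1000]; print(X,proj([*X,.06],K,D,T))
for q in("trim_left","trim_right","trim_left_slot"):
    for r in env.cut_out("wrist",q):
        m=r["region"];w=W[m];w=w[~np.isnan(w).any(1)];h=w[(w[:,2]>.056)&(w[:,2]<.064)]
        print(q,round(r["conf"],2),r["uv"],m.sum(),np.median(w,0))
        if len(h)>20: rr=cv2.minAreaRect((h[:,:2]*1000).astype(np.float32)); print(" head",rr,len(h))
Q=W.reshape(-1,3);Q=Q[~np.isnan(Q).any(1)]
m=(Q[:,2]>.067)&(Q[:,2]<.08)&(abs(Q[:,0]-.62)<.12)&(abs(Q[:,1]-.04)<.11);print("cover min x",Q[m][:,0].min(),Q[m][:,0].max())
```

```text
t 6.4 pos [0.5422 0.0455 0.2385] yaw [-179.9   -0.    88. ] q7 -14.0 shift [ 0.0001  0.0003 -0.0015] turn -0.001 rows 0.0 0.0
[0.54377275 0.07924291] [[256.37189778 142.47180482]]
[0.54128098 0.01128858] [[256.35836347 200.6005157 ]]
trim_left 0.84 [256.2, 142.1] 1271 [0.54326085 0.08058318 0.05187603]
 head ((543.54345703125, 79.2892837524414), (28.083974838256836, 28.021583557128906), 56.23283767700195) 470
trim_right 0.85 [254.7, 196.3] 1095 [0.54150957 0.01410009 0.05224724]
 head ((541.0293579101562, 11.408477783203125), (28.442913055419922, 28.208866119384766), 48.733421325683594) 433
trim_right 0.74 [463.4, 14.2] 3086 [0.78551003 0.20508951 0.00706816]
 head ((794.58056640625, 197.2689971923828), (6.695333957672119, 22.140134811401367), 4.961424350738525) 145
trim_left_slot 0.84 [254.6, 141.4] 1280 [0.5430726  0.08019008 0.05186817]
 head ((543.54345703125, 79.2892837524414), (28.083974838256836, 28.021583557128906), 56.23283767700195) 470
trim_left_slot 0.56 [252.3, 194.5] 1160 [0.5414391  0.0138572  0.05205927]
 head ((541.0293579101562, 11.408477783203125), (28.442913055419922, 28.208866119384766), 48.733421325683594) 434
trim_left_slot 0.45 [331.6, 166.1] 11776 [0.6246275  0.05528399 0.07135694]
cover min x 0.5215056318043536 0.6811318565536457
```

View pics/w2.png

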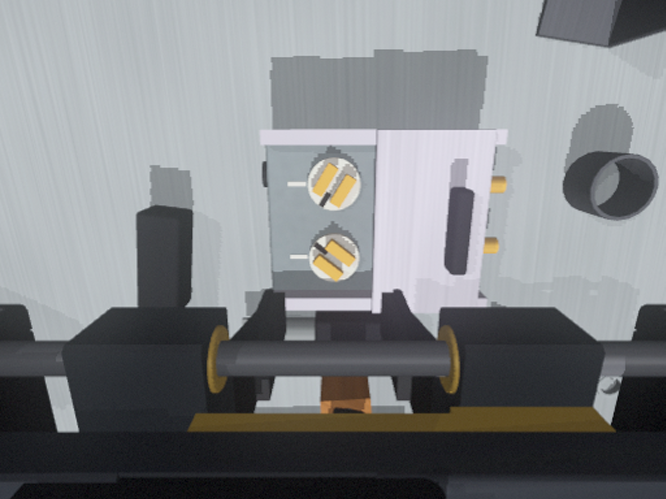

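The wrist picture shows the left trimmer at (335,183) with its pointer down-left (about +58°). The right trimmer is at (333,258) with its pointer up-left (about -39°). The cover is open and the heads are where the unit's pose predicts them. Next is the tuner in the stand.

```bash
python3 -c "
from h import *
go(.548,-.154,.26,78)"
```

```text
t 6.6 pos [0.542  0.0461 0.2386] yaw [-1.799e+02 -1.000e-01  8.800e+01] q7 -14.0 shift [-0.1997  0.013  -0.0214] turn 0.174 rows 3.2 0.9
```

Emit:
{"op": "move_arm", "data": {"steps": [[[-0.05,0.003,-0.0214],0.05],[[-0.11,0.008,-0.0214],0.12],[[-0.17,0.011,-0.0214],0.174],[[-0.1997,0.013,-0.0214],0.174],[[-0.1997,0.013,-0.0214],0.174],[[-0.1997,0.013,-0.0214],0.174]], "hand": -1}}

```text
time_s: 7.35
tool_pos: [0.5482, -0.1523, 0.2609]
tool_rot: [-179.9, -0.1, 78.1]
force: [-0.8, 0.2, 0.6]
grip_width: 0.0859
```

```bash
cat >> h.py <<'E'
def pts(W,c,r,z0,z1):
    Q=W.reshape(-1,3);Q=Q[~np.isnan(Q).any(1)]
    return Q[(abs(Q[:,0]-c[0])<r)&(abs(Q[:,1]-c[1])<r)&(Q[:,2]>z0)&(Q[:,2]<z1)]
def rect(P):
    r=cv2.minAreaRect((P[:,:2]*1000).astype(np.float32)); return np.round(r[0],1),np.round(r[1],1),round(r[2],1),len(P)
E
python3 - <<'E'
from h import *
p,d,K,D,T=cam("wrist"); save("w3",p,1); W=cloud(d,K,D,T)
print("handle",rect(pts(W,(.548,-.154),.04,.14,.158)),"stand",rect(pts(W,(.548,-.154),.045,.06,.075)))
print("plain",rect(pts(W,(.498,-.255),.16,.015,.025)))
go(.548,-.154,.109,78)
E
```

```text
handle (array([ 548.3, -153. ]), array([31. , 31.9]), 78.2, 1151) stand (array([ 548. , -153.6]), array([50.2, 50.2]), 2.1, 719)
plain (array([ 489.3, -256.4]), array([263.3, 351.9]), 7.5, 1891)
t 7.4 pos [ 0.5483 -0.1519  0.2612] yaw [-1.80e+02 -1.00e-01  7.82e+01] q7 -3.2 shift [-2.200e-03  1.000e-04  1.522e-01] turn 0.003 rows 2.4 0.0
```

Emit:
{"op": "move_arm", "data": {"steps": [[[-0.0013,0,0.06],0],[[-0.0013,0,0.11],0],[[-0.0013,0,0.14],0],[[-0.0013,0,0.152],0],[[-0.0013,0,0.152],0],[[-0.0013,0,0.152],0]]}}

```text
time_s: 8.15
tool_pos: [0.549, -0.155, 0.1112]
tool_rot: [179.8, 0.0, 78.1]
force: [0.6, -1.0, 0.7]
grip_width: 0.0871
```

Emit:
{"op": "move_arm", "data": {"steps": [[[0,0,0],0],[[0,0,0],0],[[0,0,0],0],[[0,0,0],0],[[0,0,0],0],[[0,0,0],0],[[0,0,0],0]], "hand": 1, "squeeze": 30}}

```text
time_s: 9.02
tool_pos: [0.5476, -0.1552, 0.1094]
tool_rot: [-180.0, 0.0, 78.0]
force: [0.2, 0.7, 0.1]
grip_width: 0.0318
```

Emit:
{"op": "move_arm", "data": {"steps": [[[0,0,-0.02],0],[[0,0,-0.06],0],[[0,0,-0.11],0],[[0,0,-0.14],0],[[0,0,-0.15],0],[[0,0,-0.15],0],[[0,0,-0.15],0]]}}

```text
time_s: 9.9
tool_pos: [0.5469, -0.1551, 0.2579]
tool_rot: [-179.8, -0.0, 78.0]
force: [0.3, -0.5, -0.5]
grip_width: 0.0317
```

Run:
```python
from h import *
go(.548,-.154,.26,78)
o=env.get_obs(); print(o["grip_width"],o["force"])
p,d,K,D,T=cam("wrist"); W=cloud(d,K,D,T); np.savez("w4",p=p,d=d,W=W)
t=np.array(o["tool_pos"])
print("tip uv",proj([t[0],t[1],t[2]-.1],K,D,T))
v=p[120:384,130:390]; save("w4",v,2.2)
for z0 in np.arange(.14,.26,.01):
    P=pts(W,t[:2],.04,z0,z0+.01)
    if len(P)>5: print(round(z0,3),rect(P),np.round(np.median(P,0)-t,4))
```

```text
t 9.9 pos [ 0.5469 -0.1551  0.2579] yaw [-179.8   -0.    78. ] q7 -3.1 shift [ 0.0013  0.0009 -0.0021] turn 0.001 rows 0.0 0.0
0.03166157612331956 [ 0.31609491 -0.49134565 -0.5179487 ]
tip uv [[255.81537175 192.39031388]]
0.16 (array([ 549. , -143.8]), array([0.4, 2.6]), 79.6, 11) [ 0.0018  0.0114 -0.0924]
0.17 (array([ 548.2, -147.2]), array([ 7.6, 19.2]), 78.1, 61) [ 0.0026  0.0104 -0.0816]
0.18 (array([ 548.5, -146.7]), array([ 6.5, 18.5]), 77.4, 75) [ 0.0019  0.0104 -0.0724]
0.19 (array([ 548.8, -145.3]), array([ 3.6, 14.7]), 77.1, 64) [ 0.0026  0.0109 -0.0631]
0.2 (array([ 548.7, -143.8]), array([0.7, 6. ]), 80.3, 11) [ 0.002   0.0114 -0.0565]
0.22 (array([ 550.2, -139. ]), array([ 3.9, 32. ]), 77.9, 172) [ 0.0032  0.0171 -0.0315]
0.23 (array([ 550.1, -138.9]), array([ 3.1, 31.6]), 78.4, 257) [ 0.0039  0.0171 -0.0225]
0.24 (array([ 550.8, -142. ]), array([ 9.6, 45.8]), 75.3, 292) [ 0.0037  0.0171 -0.0126]
0.25 (array([ 549.8, -142.2]), array([10. , 49.6]), 77.8, 523) [ 0.0039  0.0156 -0.0026]
```

View pics/w4.png

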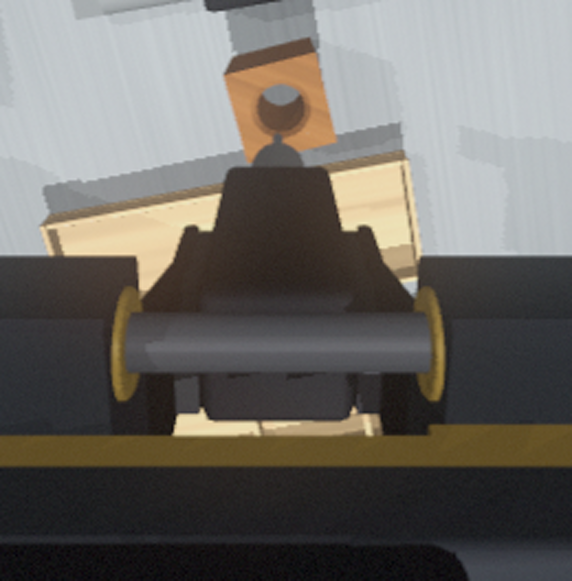

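The crop of the wrist picture shows the lifted tuner above the stand hole at (278,100), with the blade edge-on at (278,140). So the blade lies along tool x, and the tool axis is about 1.5 mm towards +x from the TCP.

```bash
python3 -c "
from h import *
go(.5428,.078,.23,56.2)"
```

```text
t 9.95 pos [ 0.5469 -0.1551  0.2578] yaw [-179.8   -0.    78. ] q7 -3.1 shift [ 0.2272 -0.0523  0.0278] turn 0.381 rows 3.8 2.0
```

Emit:
{"op": "move_arm", "data": {"steps": [[[0.05,-0.0115,0],0.1],[[0.11,-0.025,0],0.25],[[0.17,-0.039,0.01],0.381],[[0.21,-0.048,0.02],0.381],[[0.2272,-0.0523,0.0278],0.381],[[0.2272,-0.0523,0.0278],0.381],[[0.2272,-0.0523,0.0278],0.381],[[0.2272,-0.0523,0.0278],0.381]]}}

```text
time_s: 10.95
tool_pos: [0.544, 0.0762, 0.2317]
tool_rot: [180.0, 0.0, 56.0]
force: [0.4, 0.2, -0.3]
grip_width: 0.0315
```

Run:
```python
from h import *
go(.5428,.078,.165,56.2)
o=env.get_obs();t=np.array(o["tool_pos"]); a=np.deg2rad(o["tool_rot"][2]);ex=np.array([np.cos(a),np.sin(a)]);ey=np.array([np.sin(a),-np.cos(a)])
p,d,K,D,T=cam("wrist"); W=cloud(d,K,D,T)
for z0 in (.13,.14,.15,.16,.17,.19,.2):
    P=pts(W,t[:2],.025,z0,z0+.01)
    if len(P)>5: q=P[:,:2]-t[:2]; print(z0,len(P),np.round([np.percentile(q@ex,95),np.median(q@ey)],4))
print("tip top z",pts(W,t[:2],.02,.11,.2)[:,2].min())
for c in((.5436,.0793),(.541,.0114)): print(rect(pts(W,c,.023,.056,.064)))
save("w5",p,1)
```

```text
t 10.95 pos [0.544  0.0762 0.2317] yaw [180.   0.  56.] q7 -49.5 shift [ 0.0008 -0.002   0.0667] turn -0.003 rows 1.1 0.0
0.13 6 [0.0119 0.0004]
0.14 33 [0.0116 0.    ]
0.15 78 [0.0117 0.0004]
0.16 71 [0.0117 0.    ]
0.17 32 [0.0119 0.0004]
0.19 90 [0.018  0.0004]
0.2 235 [0.018  0.0001]
tip top z 0.1351006936342098
(array([543.6,  80. ]), array([27.5, 27.1]), 56.0, 447)
(array([547.5,  11.7]), array([20.3, 18.3]), 48.7, 156)
```

Emit:
{"op": "move_arm", "data": {"steps": [[[0.0008,-0.002,0.03],0],[[0.0008,-0.002,0.055],0],[[0.0008,-0.002,0.065],0],[[0.0008,-0.002,0.065],0],[[0.0008,-0.002,0.065],0]]}}

```text
time_s: 11.62
tool_pos: [0.5433, 0.0797, 0.1678]
tool_rot: [179.9, -0.1, 56.2]
force: [-0.5, -0.3, -1.1]
grip_width: 0.0317
```

```bash
python3 -c "
from h import *
go(.5427,.078,.152,56.1)"
```

```text
t 11.62 pos [0.5433 0.0797 0.1678] yaw [ 1.799e+02 -1.000e-01  5.620e+01] q7 -51.3 shift [-0.0017  0.0005  0.0158] turn 0.001 rows 0.3 0.0
```

Emit:
{"op": "move_arm", "data": {"steps": [[[-0.001,0.0,0.006],0],[[-0.001,0.0,0.011],0],[[-0.001,0.0,0.0148],0],[[-0.001,0.0,0.0148],0]]}}

```text
time_s: 12.12
tool_pos: [0.5416, 0.0788, 0.1514]
tool_rot: [-180.0, 0.0, 56.2]
force: [0.5, 0.2, -0.3]
grip_width: 0.0313
```

Emit:
{"op": "move_arm", "data": {"steps": [[[0,-0.0002,0],0.15],[[0,-0.0004,0],0.3],[[0.0001,-0.0007,0],0.45],[[0.0003,-0.0009,0],0.6],[[0.0004,-0.001,0],0.75],[[0.0006,-0.0012,0],0.9],[[0.0008,-0.0013,0],1.05],[[0.0009,-0.0014,0],1.15],[[0.001,-0.0014,0],1.21],[[0.001,-0.0014,0],1.21],[[0.001,-0.0014,0],1.21],[[0.001,-0.0014,0],1.21]]}}

```text
time_s: 13.62
tool_pos: [0.5414, 0.0808, 0.1519]
tool_rot: [-180.0, -0.0, -13.1]
force: [-1.3, 1.3, -1.6]
grip_width: 0.0318
```

Emit:
{"op": "move_arm", "data": {"steps": [[[0,0,0],-0.1],[[0,0,0],-0.15],[[0,0,0],-0.15],[[0,0,-0.015],-0.15],[[0,0,-0.05],-0.15],[[0,0,-0.075],-0.15],[[0,0,-0.08],-0.15],[[0,0,-0.08],-0.15],[[0,0,-0.08],-0.15]]}}

```text
time_s: 14.75
tool_pos: [0.5406, 0.0803, 0.2306]
tool_rot: [180.0, 0.1, -4.5]
force: [0.0, 0.4, -0.7]
grip_width: 0.0319
```

Run:
```python
from h import *
go(.541,.0114,.22,138.7)
p,d,K,D,T=cam("wrist"); W=cloud(d,K,D,T)
for c in((.5436,.0793),(.541,.0114)): print(rect(pts(W,c,.023,.056,.064)),proj([*c,.06],K,D,T))
save("w6",p,1); np.savez("w6",p=p,d=d,W=W,K=K,D=D,T=T)
p,d,K,D,T=cam("top"); W=cloud(d,K,D,T)
for c in((.5425,.0773),(.54,.0094)): print(rect(pts(W,c,.025,.055,.064)),proj([*c,.06],K,D,T))
save("t6",p,1)
```

```text
t 14.75 pos [0.5406 0.0803 0.2306] yaw [ 1.8e+02  1.0e-01 -4.5e+00] q7 -109.4 shift [0.0059 0.0686 0.0106] turn -2.5 rows 1.1 13.4
(array([544.2,  79.7]), array([28.3, 27.9]), 1.5, 456) [[255.56326201 172.06132426]]
(array([541.9,  11.9]), array([28.9, 27.8]), 49.0, 496) [[316.63209628 169.54051477]]
(array([0., 0.]), array([0., 0.]), 0.0, 0) [[221.53282107 205.79224885]]
(array([543.3,  22.4]), array([11. , 16.7]), 88.5, 7) [[246.64930337 207.28005514]]
```

Emit:
{"op": "move_arm", "data": {"steps": [[[0.007,0.069,0],-0.18],[[0.007,0.069,0],-0.36],[[0.007,0.069,0],-0.54],[[0.007,0.069,0],-0.72],[[0.007,0.069,0],-0.9],[[0.007,0.069,0],-1.08],[[0.007,0.069,0],-1.26],[[0.007,0.069,0],-1.44],[[0.007,0.069,0],-1.62],[[0.007,0.069,0],-1.8],[[0.007,0.069,0],-1.98],[[0.007,0.069,0],-2.16],[[0.007,0.069,0],-2.34],[[0.007,0.069,0],-2.5],[[0.007,0.069,0],-2.5],[[0.007,0.069,0],-2.5],[[0.007,0.069,0],-2.5],[[0.007,0.069,0],-2.5]]}}

```text
time_s: 17.1
tool_pos: [0.5428, 0.0111, 0.2318]
tool_rot: [-180.0, 0.0, 138.7]
force: [-0.9, 1.2, -1.0]
grip_width: 0.032
```

```bash
python3 -c "
from h import *
import time
go(.5424,.0104,.166,138.8)"
```

```text
t 17.1 pos [0.5428 0.0111 0.2318] yaw [-180.     0.   138.7] q7 40.3 shift [-0.0002 -0.0008  0.0658] turn -0.002 rows 1.1 0.0
```

Emit:
{"op": "move_arm", "data": {"steps": [[[0,-0.0006,0.03],0],[[0,-0.0006,0.055],0],[[0,-0.0006,0.064],0],[[0,-0.0006,0.064],0],[[0,-0.0006,0.064],0]]}}

```text
time_s: 17.73
tool_pos: [0.5432, 0.0108, 0.169]
tool_rot: [179.9, 0.1, 138.7]
force: [-0.5, -0.3, -0.3]
grip_width: 0.0321
```

```bash
python3 -c "
from h import *
go(.5424,.0104,.152,138.8)
print(env.get_obs()['force'])"
```

```text
t 17.73 pos [0.5432 0.0108 0.169 ] yaw [1.799e+02 1.000e-01 1.387e+02] q7 38.7 shift [ 0.0003 -0.0008  0.017 ] turn -0.002 rows 0.3 0.0
[-0.49107149 -0.26343641 -0.33220855]
```

Emit:
{"op": "move_arm", "data": {"steps": [[[0,-0.0004,0.006],0],[[0,-0.0004,0.012],0],[[0,-0.0004,0.016],0],[[0,-0.0004,0.016],0],[[0,-0.0002,0.016],-0.15],[[0,0,0.016],-0.3],[[0.0001,0.0003,0.016],-0.45],[[0.0003,0.0005,0.016],-0.6],[[0.0004,0.0007,0.016],-0.75],[[0.0006,0.0008,0.016],-0.88],[[0.0006,0.0009,0.016],-0.935],[[0.0006,0.0009,0.016],-0.935],[[0.0006,0.0009,0.016],-0.935],[[0.0006,0.0009,0.016],-0.935]]}}

```text
time_s: 19.48
tool_pos: [0.5427, 0.0126, 0.1519]
tool_rot: [179.9, 0.0, -167.7]
force: [0.3, 2.8, -1.4]
grip_width: 0.0318
```

Emit:
{"op": "move_arm", "data": {"steps": [[[0,0,0],0.1],[[0,0,0],0.15],[[0,0,0],0.15],[[0,0,-0.015],0.15],[[0,0,-0.05],0.15],[[0,0,-0.075],0.15],[[0,0,-0.08],0.15],[[0,0,-0.08],0.15],[[0,0,-0.08],0.15]]}}

```text
time_s: 20.6
tool_pos: [0.5418, 0.0114, 0.2307]
tool_rot: [-180.0, -0.1, -176.3]
force: [-0.4, 0.5, -1.3]
grip_width: 0.032
```

Run:
```python
from h import *
go(.541,.0114,.23,177)
p,d,K,D,T=cam("wrist"); W=cloud(d,K,D,T)
for c in((.5436,.0793),(.541,.0114)): print(rect(pts(W,c,.023,.056,.064)),proj([*c,.06],K,D,T))
u=pts(W,(.5825,.0438),.13,.055,.08);print("unit",rect(u))
save("w7",p,1.5); np.savez("w7",p=p,d=d,W=W,K=K,D=D,T=T)
```

```text
t 20.6 pos [0.5418 0.0114 0.2307] yaw [-1.800e+02 -1.000e-01 -1.763e+02] q7 84.4 shift [0.0008 0.     0.0007] turn 0.117 rows 0.0 0.6
(array([543.8,  78.4]), array([28.3, 28.2]), 2.3, 481) [[317.20679406 180.17358382]]
(array([541.4,  10.6]), array([27.9, 28.1]), 87.4, 444) [[257.04875653 174.20785071]]
unit (array([555.3,  44.4]), array([160.5, 145.2]), 87.9, 5129)
```

View pics/w7.png

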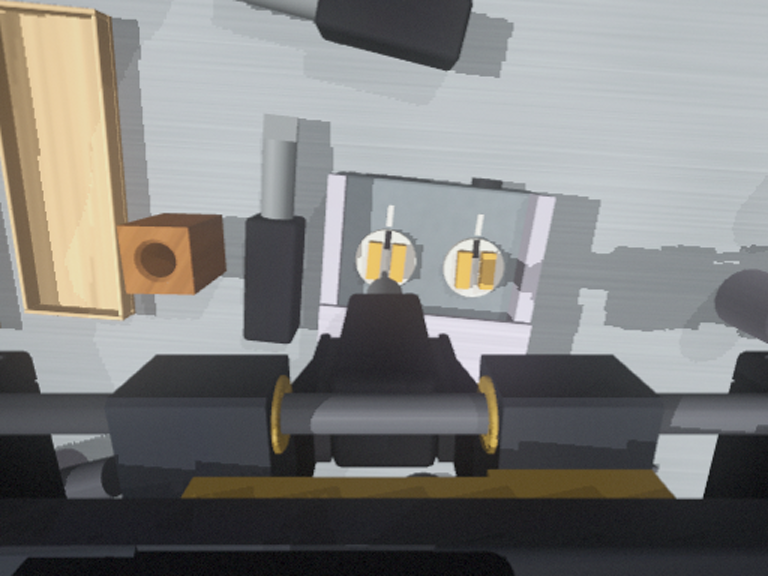

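```bash
python3 -c "
from h import *
go(.5454,.079,.167,182.2)"
```

```text
t 20.65 pos [0.5419 0.0116 0.2307] yaw [ 1.800e+02 -1.000e-01 -1.763e+02] q7 84.4 shift [-0.0079  0.0671  0.0637] turn 0.026 rows 1.5 0.1
```

Emit:
{"op": "move_arm", "data": {"steps": [[[-0.004,0.035,0],0.026],[[-0.008,0.067,0],0.026],[[-0.008,0.067,0],0.026],[[-0.008,0.067,0.03],0.026],[[-0.008,0.067,0.055],0.026],[[-0.008,0.067,0.062],0.026],[[-0.008,0.067,0.062],0.026],[[-0.008,0.067,0.062],0.026]]}}

```text
time_s: 21.65
tool_pos: [0.547, 0.079, 0.1709]
tool_rot: [-180.0, 0.1, -177.8]
force: [-0.5, 0.6, -0.5]
grip_width: 0.032
```

```bash
python3 -c "
from h import *
go(.5454,.079,.152,182.2)
print(env.get_obs()['force'])"
```

```text
t 21.65 pos [0.547  0.079  0.1709] yaw [-1.800e+02  1.000e-01 -1.778e+02] q7 72.6 shift [0.0016 0.     0.0189] turn -0.0 rows 0.3 0.0
[-0.51077579  0.60911975 -0.50634076]
```

Emit:
{"op": "move_arm", "data": {"steps": [[[0.001,0,0.007],0],[[0.001,0,0.014],0],[[0.001,0,0.0175],0],[[0.001,0,0.0175],0],[[0.001,-0.0002,0.0175],0.12],[[0.001,-0.0004,0.0175],0.24],[[0.001,-0.0005,0.0175],0.33],[[0.001,-0.0005,0.0175],0.33],[[0.001,-0.0005,0.0175],0.33],[[0.001,-0.0005,0.0175],0.33],[[0.001,-0.0003,0.0175],0.2],[[0.001,-0.0003,0.0175],0.17],[[0.001,-0.0003,0.0175],0.17],[[0.001,-0.0003,-0.01],0.17],[[0.001,-0.0003,-0.05],0.17],[[0.001,-0.0003,-0.06],0.17],[[0.001,-0.0003,-0.06],0.17],[[0.001,-0.0003,-0.06],0.17]]}}

```text
time_s: 23.9
tool_pos: [0.5444, 0.0783, 0.2283]
tool_rot: [-179.9, -0.1, 172.4]
force: [0.1, -0.2, -1.3]
grip_width: 0.0316
```

Run:
```python
from h import *
go(.548,-.153,.23,78)
p,d,K,D,T=cam("wrist"); W=cloud(d,K,D,T)
for c in((.5436,.0793),(.541,.0114)): print(rect(pts(W,c,.023,.056,.064)))
save("w8",p,1)
```

```text
t 23.9 pos [0.5444 0.0783 0.2283] yaw [-1.799e+02 -1.000e-01  1.724e+02] q7 65.2 shift [-0.0341 -0.2288 -0.0017] turn 1.648 rows 3.7 8.8
(array([543.8,  78.6]), array([28. , 28.3]), 88.2, 437)
(array([541.3,  10.9]), array([28.6, 28.3]), 87.5, 486)
```

Emit:
{"op": "move_arm", "data": {"steps": [[[-0.005,-0.03,-0.02],0.18],[[-0.01,-0.07,-0.02],0.36],[[-0.018,-0.12,-0.02],0.54],[[-0.026,-0.17,-0.02],0.72],[[-0.034,-0.2309,-0.02],0.9],[[-0.034,-0.2309,-0.02],1.08],[[-0.034,-0.2309,-0.01],1.26],[[-0.034,-0.2309,0],1.44],[[-0.034,-0.2309,0],1.6],[[-0.034,-0.2309,0],1.648],[[-0.034,-0.2309,0],1.648],[[-0.034,-0.2309,0],1.648],[[-0.034,-0.2309,0],1.648]]}}

```text
time_s: 25.58
tool_pos: [0.5485, -0.1546, 0.2296]
tool_rot: [-180.0, 0.0, 78.0]
force: [-0.3, -0.4, -0.9]
grip_width: 0.032
```

```bash
python3 -c "
from h import *
go(.5476,-.1552,.175,78)
p,d,K,D,T=cam('wrist'); W=cloud(d,K,D,T)
print('stand',rect(pts(W,(.548,-.154),.045,.06,.075)))
go(.5476,-.1552,.175,78)
"
```

```text
t 25.57 pos [ 0.5485 -0.1546  0.2296] yaw [-180.    0.   78.] q7 -3.1 shift [-0.0008 -0.0008  0.0546] turn 0.001 rows 0.9 0.0
stand (array([ 548.1, -153.7]), array([50. , 50.4]), 2.2, 1453)
t 25.62 pos [ 0.5486 -0.1546  0.2297] yaw [-180.    0.   78.] q7 -3.1 shift [-0.0008 -0.0008  0.0547] turn 0.001 rows 0.9 0.0
```

Emit:
{"op": "move_arm", "data": {"steps": [[[-0.0008,-0.0007,0.03],0],[[-0.0008,-0.0007,0.05],0],[[-0.0008,-0.0007,0.065],0],[[-0.0008,-0.0007,0.08],0],[[-0.0008,-0.0007,0.095],0],[[-0.0008,-0.0007,0.11],0],[[-0.0008,-0.0007,0.118],0],[[-0.0008,-0.0007,0.118],0],[[-0.0008,-0.0007,0.118],0]]}}

```text
time_s: 26.75
tool_pos: [0.5482, -0.1553, 0.1124]
tool_rot: [179.9, 0.0, 78.0]
force: [-0.1, 0.0, -0.6]
grip_width: 0.0318
```

Emit:
{"op": "move_arm", "data": {"steps": [[[0,0,0.002],0],[[0,0,0.002],0]]}}

```text
time_s: 27.0
tool_pos: [0.5479, -0.1553, 0.11]
tool_rot: [180.0, 0.0, 78.0]
force: [0.2, 0.1, -0.8]
grip_width: 0.0316
```

Emit:
{"op": "move_arm", "data": {"steps": [[[0,0,0],0],[[0,0,0],0],[[0,0,0],0],[[0,0,0],0],[[0,0,-0.04],0],[[0,0,-0.09],0],[[0,0,-0.13],0],[[0,0,-0.15],0],[[0,0,-0.15],0],[[0,0,-0.15],0]], "hand": -1}}

```text
time_s: 28.25
tool_pos: [0.5471, -0.1551, 0.2585]
tool_rot: [-179.9, -0.0, 78.0]
force: [-0.6, 0.9, -1.1]
grip_width: 0.0874
```

Run:
```python
from h import *
p,d,K,D,T=cam("wrist"); W=cloud(d,K,D,T)
P=pts(W,(.548,-.154),.04,.14,.158);print("handle",rect(P),np.median(P[:,2]),"stand",rect(pts(W,(.548,-.154),.045,.06,.075)))
go(.6449,.0422,.24,88)
```

```text
handle (array([ 547.9, -152.9]), array([31.3, 31.7]), 77.9, 1192) 0.14999306747419203 stand (array([ 548. , -153.5]), array([49.9, 50. ]), 2.2, 741)
t 28.3 pos [ 0.547  -0.1551  0.2582] yaw [-179.9   -0.    78. ] q7 -2.7 shift [0.2133 0.0548 0.0182] turn -0.174 rows 3.5 0.9
```

Emit:
{"op": "move_arm", "data": {"steps": [[[0.06,0.015,0],-0.06],[[0.12,0.03,0],-0.12],[[0.18,0.046,0],-0.174],[[0.2133,0.0548,0.02],-0.174],[[0.2133,0.0548,0.07],-0.174],[[0.2133,0.0548,0.12],-0.174],[[0.2133,0.0548,0.155],-0.174],[[0.2133,0.0548,0.175],-0.174],[[0.2133,0.0548,0.175],-0.174]], "hand": 0}}

```text
time_s: 29.42
tool_pos: [0.6448, 0.0421, 0.0834]
tool_rot: [-179.8, -0.0, 88.0]
force: [0.2, 0.1, 0.5]
grip_width: 0.0437
```

Emit:
{"op": "move_arm", "data": {"steps": [[[0,0,0],0],[[0,0,0],0],[[0,0,0],0],[[0,0,0],0],[[0,0,0],0],[[0,-0.02,0],0],[[0,-0.045,0],0],[[0,-0.07,0],0],[[0,-0.084,0],0],[[0,-0.0895,0],0],[[0,-0.0895,0],0],[[0,-0.0895,0],0],[[0,-0.0895,0],0]], "hand": 1, "squeeze": 20}}

```text
time_s: 31.05
tool_pos: [0.5565, 0.0451, 0.0854]
tool_rot: [-180.0, 0.0, 88.0]
force: [-2.2, -1.0, 6.4]
grip_width: 0.0138
```

Emit:
{"op": "move_arm", "data": {"steps": [[[0,-0.003,0],0],[[0,-0.003,0],0],[[0,-0.003,0],0]]}}

```text
time_s: 31.42
tool_pos: [0.5551, 0.0452, 0.0854]
tool_rot: [179.8, -0.0, 88.0]
force: [5.5, -1.0, 2.4]
grip_width: 0.0138
```

Emit:
{"op": "move_arm", "data": {"steps": [[[0,0,0],0],[[0,0,0],0],[[0,0,-0.06],0],[[0,0,-0.12],0],[[0,0,-0.17],0],[[0,0,-0.17],0],[[0,0,-0.17],0]], "hand": 0}}

```text
time_s: 32.3
tool_pos: [0.5522, 0.0453, 0.2536]
tool_rot: [-179.9, 0.0, 88.0]
force: [-0.2, -0.8, -1.9]
grip_width: 0.0435
```

Run:
```python
from h import *
go(.565,.333,.26,100)
p,d,K,D,T=cam("wrist"); W=cloud(d,K,D,T)
print("bar",rect(pts(W,(.555,.044),.05,.088,.1)),"unit",rect(pts(W,(.5825,.0438),.13,.055,.08)))
p,d,K,D,T=cam("top"); W=cloud(d,K,D,T); save("t9",p,1.5)
for c in((.565,.332),(.460,.352)):
    P=pts(W,c,.06,.06,.07); print("cart",[np.round(q,1) for q in cv2.minEnclosingCircle((P[:,:2]*1000).astype(np.float32))])
for r in env.cut_out("top","cart_a"): print(round(r["conf"],2),r["uv"],np.nanmedian(W[r["region"]],0))
```

```text
t 32.3 pos [0.5522 0.0453 0.2536] yaw [-179.9    0.    88. ] q7 -14.0 shift [ 0.288   0.0028 -0.0064] turn -0.209 rows 4.6 1.1
bar (array([554.9,  45.4]), array([69. , 13.9]), 88.4, 791) unit (array([582.3,  43.1]), array([159.7, 200.2]), 87.9, 11955)
cart [array([563.6, 334.1]), np.float64(25.0)]
cart [array([460.1, 351.9]), np.float64(25.4)]
0.78 [129.4, 192.8] [0.56239774 0.32648047 0.06242371]
0.57 [120.0, 234.7] [0.45894528 0.34549884 0.06275555]
```

Emit:
{"op": "move_arm", "data": {"steps": [[[0.06,0,-0.0064],-0.05],[[0.12,0.001,-0.0064],-0.1],[[0.18,0.002,-0.0064],-0.209],[[0.24,0.002,-0.0064],-0.209],[[0.288,0.0028,-0.0064],-0.209],[[0.288,0.0028,-0.0064],-0.209],[[0.288,0.0028,-0.0064],-0.209]], "hand": -1}}

```text
time_s: 33.33
tool_pos: [0.5658, 0.3323, 0.2597]
tool_rot: [-179.9, 0.1, 100.0]
force: [-0.2, -0.7, 0.6]
grip_width: 0.0866
```

Run:
```python
from h import *
p,d,K,D,T=cam("wrist"); W=cloud(d,K,D,T); save("w10",p,1)
for c in((.566,.334),(.461,.354)):
    P=pts(W,c,.045,.062,.07); print("cart",len(P),[np.round(q,1) for q in cv2.minEnclosingCircle((P[:,:2]*1000).astype(np.float32))])
go(.566,.334,.035,100)
for r in env.cut_out("wrist","cart_a"): print(round(r["conf"],2),r["uv"],np.nanmedian(W[r["region"]],0))
```

```text
cart 1033 [array([566.9, 336.5]), np.float64(24.4)]
cart 1124 [array([460.2, 356.1]), np.float64(24.5)]
t 33.38 pos [0.5664 0.3314 0.2601] yaw [-1.799e+02  1.000e-01  9.990e+01] q7 -34.9 shift [0.0027 0.     0.2251] turn -0.002 rows 3.6 0.0
0.79 [173.6, 130.2] [0.46623329 0.36021422 0.06422707]
```

View pics/w10.png

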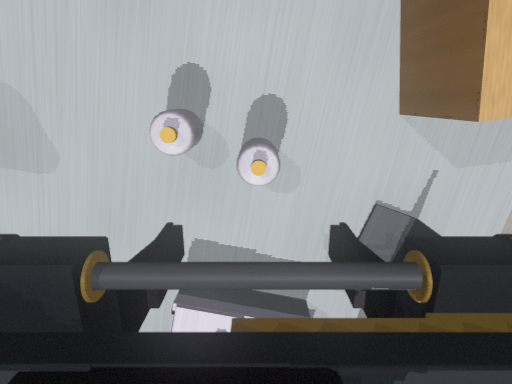

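The wrist picture shows only two cartridges, at (258,165) and (173,133), both clear of the box. I'm grasping the first.

Emit:
{"op": "move_arm", "data": {"steps": [[[0.0044,0.0014,0.06],0],[[0.0044,0.0014,0.12],0],[[0.0044,0.0014,0.17],0],[[0.0044,0.0014,0.21],0],[[0.0044,0.0014,0.225],0],[[0.0044,0.0014,0.225],0],[[0.0044,0.0014,0.225],0]]}}

```text
time_s: 34.3
tool_pos: [0.5681, 0.3382, 0.0385]
tool_rot: [179.8, -0.1, 99.9]
force: [-0.5, 0.1, 1.3]
grip_width: 0.0869
```

Emit:
{"op": "move_arm", "data": {"steps": [[[0,0,0],0],[[0,0,0],0],[[0,0,0],0],[[0,0,0],0],[[0,0,0],0],[[0,0,0],0]], "hand": 1, "squeeze": 40}}

```text
time_s: 35.05
tool_pos: [0.5669, 0.3377, 0.0363]
tool_rot: [180.0, -0.0, 100.0]
force: [0.8, 0.0, -0.4]
grip_width: 0.0534
```

Emit:
{"op": "move_arm", "data": {"steps": [[[0,0,-0.03],0],[[0,0,-0.08],0],[[0,0,-0.13],0],[[0,0,-0.18],0],[[0,0,-0.2],0],[[0,0,-0.2],0],[[0,0,-0.2],0],[[0,0,-0.2],0],[[0,0,-0.2],0]]}}

```text
time_s: 36.17
tool_pos: [0.5663, 0.3372, 0.2348]
tool_rot: [-179.9, 0.0, 100.0]
force: [-0.3, 0.7, -5.9]
grip_width: 0.0529
```

Run:
```python
from h import *
f=[]
for i in range(5): f.append(env.get_obs()["force"]); p,d,K,D,T=cam("wrist")
print(np.round(f,1)); W=cloud(d,K,D,T); save("w11",p,1)
P=pts(W,(.460,.356),.07,.062,.07); print("cart2",len(P),[np.round(q,1) for q in cv2.minEnclosingCircle((P[:,:2]*1000).astype(np.float32))])
go(.518,-.38,.24,88)
```

```text
[[-0.3  0.7 -5.9]
 [ 0.6  0.  -5.7]
 [-0.1 -0.  -6. ]
 [-0.1  0.7 -5.6]
 [ 0.1 -0.6 -5.8]]
cart2 1259 [array([460.4, 356.1]), np.float64(24.5)]
t 36.42 pos [0.5667 0.3376 0.2361] yaw [-180.    0.  100.] q7 -35.7 shift [-0.6983 -0.1722 -0.0039] turn 0.209 rows 11.5 1.1
```

Emit:
{"op": "move_arm", "data": {"steps": [[[-0.06,-0.0148,-0.004],0.03],[[-0.12,-0.0296,-0.004],0.06],[[-0.18,-0.0444,-0.004],0.09],[[-0.24,-0.0592,-0.004],0.12],[[-0.3,-0.074,-0.004],0.15],[[-0.36,-0.0888,-0.004],0.18],[[-0.42,-0.1036,-0.004],0.209],[[-0.48,-0.1184,-0.004],0.209],[[-0.54,-0.1332,-0.004],0.209],[[-0.6,-0.148,-0.004],0.209],[[-0.65,-0.16,-0.004],0.209],[[-0.69,-0.17,-0.004],0.209],[[-0.698,-0.172,-0.004],0.209],[[-0.698,-0.172,-0.004],0.209],[[-0.698,-0.172,-0.004],0.209]]}}

```text
time_s: 38.3
tool_pos: [0.5191, -0.3774, 0.2405]
tool_rot: [180.0, -0.1, 88.2]
force: [0.8, -0.0, -5.8]
grip_width: 0.0535
```

Run:
```python
from h import *
p,d,K,D,T=cam("wrist"); W=cloud(d,K,D,T); save("w12",p,1)
for r in env.cut_out("wrist","bay_tray")+env.cut_out("wrist","plain_tray"):
    w=W[r["region"]];w=w[~np.isnan(w).any(1)];w=w[(w[:,2]>.015)&(w[:,2]<.024)]; print(round(r["conf"],2),r["uv"],rect(w) if len(w)>9 else 0)
P=pts(W,(.52,-.378),.14,.016,.024); P=P[(P[:,1]<-.325)];print(rect(P))
# dividers: histogram of x at interior y
I=P[(abs(P[:,1]+.378)<.03)]; h,e=np.histogram(I[:,0],np.arange(.38,.66,.004)); print([(round(a,3),c) for a,c in zip(e,h) if c>8])
go(.52,-.378,.06,88)
```

```text
0.89 [257.1, 163.1] (array([ 519.4, -378.7]), array([ 85.2, 240.1]), 89.9, 2019)
0.62 [233.6, 55.3] (array([ 497. , -252.3]), array([ 85.1, 240.2]), 88.9, 2318)
(array([ 519.4, -378.9]), array([ 85.5, 240.1]), 89.9, 1970)
[(np.float64(0.396), np.int64(9)), (np.float64(0.4), np.int64(168)), (np.float64(0.476), np.int64(67)), (np.float64(0.48), np.int64(79)), (np.float64(0.556), np.int64(135)), (np.float64(0.56), np.int64(46)), (np.float64(0.632), np.int64(70)), (np.float64(0.636), np.int64(108))]
t 38.45 pos [ 0.5188 -0.3781  0.2406] yaw [180.    0.   88.1] q7 26.0 shift [1.000e-04 1.200e-03 1.806e-01] turn 0.002 rows 2.9 0.0
```

View pics/w12.png

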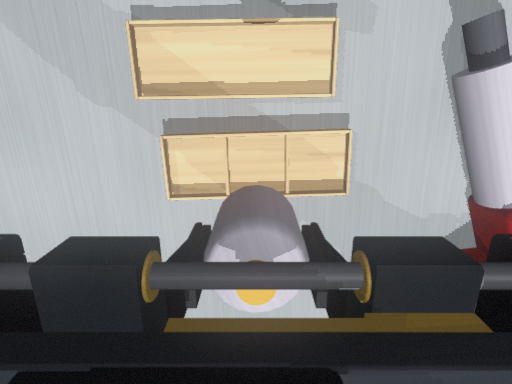

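The picture shows the held cartridge above the bay tray, whose middle bay is at (257,163). The plain tray behind it is empty. I'm lowering into the middle bay.

Emit:
{"op": "move_arm", "data": {"steps": [[[0,0.0007,0.06],0],[[0,0.0007,0.12],0],[[0,0.0007,0.16],0],[[0,0.0007,0.18],0],[[0,0.0007,0.19],0],[[0,0.0007,0.196],0],[[0,0.0007,0.199],0],[[0,0.0007,0.199],0]]}}

```text
time_s: 39.45
tool_pos: [0.5193, -0.38, 0.0421]
tool_rot: [179.9, 0.1, 88.0]
force: [-0.3, -0.2, -5.5]
grip_width: 0.053
```

Emit:
{"op": "move_arm", "data": {"steps": [[[0,0,0.0015],0],[[0,0,0.003],0],[[0,0,0.003],0]]}}

```text
time_s: 39.83
tool_pos: [0.5193, -0.3801, 0.0403]
tool_rot: [180.0, 0.1, 88.0]
force: [-3.1, 2.5, 6.1]
grip_width: 0.0531
```

Emit:
{"op": "move_arm", "data": {"steps": [[[0,0,0],0],[[0,0,0],0],[[0,0,0],0],[[0,0,0],0],[[0,0,-0.04],0],[[0,0,-0.1],0],[[0,0,-0.16],0],[[0,0,-0.2],0],[[0,0,-0.2],0],[[0,0,-0.2],0]], "hand": -0.9}}

```text
time_s: 41.08
tool_pos: [0.5184, -0.3795, 0.2374]
tool_rot: [-179.9, -0.0, 88.0]
force: [-0.9, 0.0, 0.1]
grip_width: 0.0823
```

Run:
```python
from h import *
print(np.round(env.get_obs()["force"],1))
p,d,K,D,T=cam("wrist"); W=cloud(d,K,D,T)
P=pts(W,(.5193,-.379),.045,.062,.075); print("cart1",len(P),np.median(P[:,2]),[np.round(q,1) for q in cv2.minEnclosingCircle((P[:,:2]*1000).astype(np.float32))])
p,d,K,D,T=cam("top"); W=cloud(d,K,D,T); save("t13",p,1.5)
for r in env.cut_out("top","cart_a"): print(round(r["conf"],2),r["uv"],np.nanmedian(W[r["region"]],0))
P=pts(W,(.460,.352),.07,.062,.07); print("cart2 top",len(P),[np.round(q,1) for q in cv2.minEnclosingCircle((P[:,:2]*1000).astype(np.float32))])
go(.46,.353,.24,110)
```

```text
[-0.9  0.   0.1]
cart1 1380 0.06844637475362744 [array([ 518.9, -381.1]), np.float64(26.1)]
0.84 [391.1, 216.3] [ 0.51547175 -0.37472627  0.06661092]
0.72 [119.4, 234.1] [0.45765262 0.34551103 0.06284856]
0.64 [377.7, 230.6] [ 0.51311437 -0.37833976  0.00552525]
0.36 [296.2, 130.3] [ 0.77782453 -0.1282929   0.00651282]
cart2 top 170 [array([460.7, 351.8]), np.float64(25.0)]
t 41.23 pos [ 0.518  -0.3793  0.2363] yaw [-1.799e+02 -1.000e-01  8.800e+01] q7 25.9 shift [ 0.7298 -0.0836 -0.0037] turn -0.384 rows 11.8 2.1
```

Emit:
{"op": "move_arm", "data": {"steps": [[[0.06,-0.0069,-0.02],-0.03],[[0.12,-0.0137,-0.02],-0.06],[[0.18,-0.0206,-0.02],-0.1],[[0.24,-0.0275,-0.02],-0.14],[[0.3,-0.0344,-0.02],-0.18],[[0.36,-0.0412,-0.02],-0.22],[[0.42,-0.0481,-0.02],-0.26],[[0.48,-0.055,-0.02],-0.3],[[0.54,-0.0618,-0.02],-0.34],[[0.6,-0.0687,-0.02],-0.384],[[0.66,-0.0756,-0.02],-0.384],[[0.71,-0.0813,-0.02],-0.384],[[0.7325,-0.0837,-0.02],-0.384],[[0.7325,-0.0837,-0.02],-0.384],[[0.7325,-0.0837,-0.02],-0.384],[[0.7325,-0.0837,-0.02],-0.384]], "hand": -1}}

```text
time_s: 43.22
tool_pos: [0.4616, 0.3535, 0.258]
tool_rot: [-180.0, 0.1, 109.8]
force: [0.9, -0.3, -0.5]
grip_width: 0.0868
```

Run:
```python
from h import *
p,d,K,D,T=cam("wrist"); W=cloud(d,K,D,T)
P=pts(W,(.460,.356),.07,.062,.07); c,r=cv2.minEnclosingCircle((P[:,:2]*1000).astype(np.float32)); print("cart2",c,r)
go(c[0]/1000,c[1]/1000,.036,110)
```

```text
cart2 (459.9375, 356.0285949707031) 24.73370933532715
t 43.27 pos [0.4616 0.3537 0.2582] yaw [1.800e+02 1.000e-01 1.098e+02] q7 -31.6 shift [ 0.0027 -0.0008  0.2222] turn -0.003 rows 3.6 0.0
```

Emit:
{"op": "move_arm", "data": {"steps": [[[0.0027,-0.0008,0.06],0],[[0.0027,-0.0008,0.12],0],[[0.0027,-0.0008,0.17],0],[[0.0027,-0.0008,0.21],0],[[0.0027,-0.0008,0.222],0],[[0.0027,-0.0008,0.222],0],[[0.0027,-0.0008,0.222],0]]}}

```text
time_s: 44.15
tool_pos: [0.4604, 0.3584, 0.0382]
tool_rot: [179.8, -0.0, 110.0]
force: [-0.1, -0.7, 0.5]
grip_width: 0.0867
```

Emit:
{"op": "move_arm", "data": {"steps": [[[0,0,0],0],[[0,0,0],0],[[0,0,0],0],[[0,0,0],0],[[0,0,0],0],[[0,0,0],0]], "hand": 1}}

```text
time_s: 44.9
tool_pos: [0.4596, 0.3578, 0.0364]
tool_rot: [179.9, -0.0, 110.0]
force: [2.0, 1.7, -0.3]
grip_width: 0.0534
```

Emit:
{"op": "move_arm", "data": {"steps": [[[0,0,-0.03],0],[[0,0,-0.08],0],[[0,0,-0.13],0],[[0,0,-0.18],0],[[0,0,-0.21],0],[[0,0,-0.21],0],[[0,0,-0.21],0],[[0,0,-0.21],0],[[0,0,-0.21],0]]}}

```text
time_s: 46.02
tool_pos: [0.4586, 0.3571, 0.2448]
tool_rot: [-179.9, 0.0, 110.0]
force: [-0.3, -0.5, -5.5]
grip_width: 0.0531
```

Run:
```python
from h import *
f=[]
for i in range(4): f.append(env.get_obs()["force"]); cam("wrist")
print(np.round(f,1))
go(.497,-.252,.25,88)
go(.519,-.38,.25,88)
```

```text
[[-0.3 -0.5 -5.5]
 [ 0.1  0.2 -6.2]
 [ 0.   0.6 -5.5]
 [-0.9 -0.1 -6.3]]
t 46.23 pos [0.459  0.3576 0.2459] yaw [-180.    0.  110.] q7 -32.3 shift [-0.5858 -0.1729 -0.0041] turn 0.384 rows 9.8 2.1
t 46.23 pos [0.459  0.3576 0.2459] yaw [-180.    0.  110.] q7 -32.3 shift [-0.7136 -0.196  -0.0041] turn 0.384 rows 11.8 2.1
```

It weighs about 5.9 N, so it is also full and goes in the far bay.

```bash
python3 -c "
from h import *
go(.5973,-.379,.27,30)"
```

```text
t 46.23 pos [0.459  0.3576 0.2459] yaw [-180.    0.  110.] q7 -32.3 shift [-0.7394 -0.122  -0.0241] turn 1.396 rows 12.0 7.5
```

Emit:
{"op": "move_arm", "data": {"steps": [[[-0.055,-0.0091,-0.024],0.12],[[-0.11,-0.0182,-0.024],0.24],[[-0.165,-0.0272,-0.024],0.36],[[-0.22,-0.0363,-0.024],0.48],[[-0.275,-0.0454,-0.024],0.6],[[-0.33,-0.0545,-0.024],0.72],[[-0.385,-0.0635,-0.024],0.84],[[-0.44,-0.0726,-0.024],0.96],[[-0.495,-0.0817,-0.024],1.08],[[-0.55,-0.0908,-0.024],1.2],[[-0.605,-0.0998,-0.024],1.32],[[-0.66,-0.1089,-0.024],1.396],[[-0.71,-0.1172,-0.024],1.396],[[-0.735,-0.1213,-0.024],1.396],[[-0.7394,-0.122,-0.024],1.396],[[-0.7394,-0.122,-0.024],1.396],[[-0.7394,-0.122,-0.024],1.396]]}}

```text
time_s: 48.35
tool_pos: [0.5979, -0.3769, 0.2706]
tool_rot: [-180.0, -0.0, 30.2]
force: [0.9, 0.4, -5.5]
grip_width: 0.0531
```

Run:
```python
from h import *
p,d,K,D,T=cam("wrist"); W=cloud(d,K,D,T); save("w14",p,1)
P=pts(W,(.5194,-.3788),.14,.016,.024); P=P[(P[:,1]<-.325)];print(rect(P))
print(np.round(env.get_obs()["force"],1)); go(.5973,-.379,.042,30)
```

```text
(array([ 521.1, -378.3]), array([ 85.2, 237.6]), 89.9, 943)
[-0.5 -0.3 -5.3]
t 48.4 pos [ 0.5979 -0.3771  0.2707] yaw [-180.    -0.    30.2] q7 -37.3 shift [-0.0015  0.0014  0.2287] turn 0.003 rows 3.7 0.0
```

Emit:
{"op": "move_arm", "data": {"steps": [[[0,0.0014,0.06],0],[[0,0.0014,0.12],0],[[0,0.0014,0.17],0],[[0,0.0014,0.2],0],[[0,0.0014,0.215],0],[[0,0.0014,0.224],0],[[0,0.0014,0.228],0],[[0,0.0014,0.228],0]]}}

```text
time_s: 49.4
tool_pos: [0.5986, -0.3805, 0.0434]
tool_rot: [179.9, -0.0, 30.0]
force: [0.3, 0.2, -5.8]
grip_width: 0.0534
```

Emit:
{"op": "move_arm", "data": {"steps": [[[0,0,0.0015],0],[[0,0,0.003],0],[[0,0,0.003],0]]}}

```text
time_s: 49.78
tool_pos: [0.5985, -0.3805, 0.0404]
tool_rot: [179.9, -0.0, 30.0]
force: [-0.8, 0.3, -0.8]
grip_width: 0.0533
```

Emit:
{"op": "move_arm", "data": {"steps": [[[0,0,0],0],[[0,0,0],0],[[0,0,0],0],[[0,0,0],0],[[0,0,-0.04],0],[[0,0,-0.1],0],[[0,0,-0.16],0],[[0,0,-0.22],0],[[-0.1,0,-0.24],0],[[-0.1,0,-0.24],0],[[-0.1,0,-0.24],0],[[-0.1,0,-0.24],0]], "hand": -1}}

```text
time_s: 51.28
tool_pos: [0.512, -0.4294, 0.2792]
tool_rot: [-180.0, -0.1, 30.0]
force: [1.0, 1.5, -0.1]
grip_width: 0.0872
```

Run:
```python
from h import *
for n in("wrist","top","scene"):
    p,d,K,D,T=cam(n); W=cloud(d,K,D,T); save("f_"+n,p,1.5)
    for c in((.5189,-.381),(.5985,-.381)):
        P=pts(W,c,.038,.062,.076)
        if len(P): print(n,len(P),round(np.median(P[:,2]),4),[np.round(q,1) for q in cv2.minEnclosingCircle((P[:,:2]*1000).astype(np.float32))])
    P=pts(W,(.548,-.154),.04,.14,.158)
    if len(P)>5: print("handle",rect(P),np.median(P[:,2]))
    P=pts(W,(.555,.044),.045,.088,.1)
    if len(P)>5: print("bar",rect(P))
    for r in env.cut_out(n,"cart_a"): print(n,round(r["conf"],2),r["uv"],np.nanmedian(W[r["region"]],0))
```

```text
wrist 1185 0.0685 [array([ 519.5, -380.8]), np.float64(26.2)]
wrist 1414 0.0686 [array([ 597.3, -381.7]), np.float64(26.3)]
handle (array([ 539.9, -168.2]), array([ 4. , 18.8]), 81.1, 201) 0.14477424479643364
wrist 0.83 [253.3, 80.5] [ 0.59749243 -0.38175222  0.06874671]
wrist 0.8 [223.2, 142.2] [ 0.52325946 -0.3809515   0.06855567]
wrist 0.72 [83.3, 28.3] [ 0.54864429 -0.17839231  0.05395162]
top 241 0.0687 [array([ 517.7, -381.7]), np.float64(26.9)]
top 236 0.068 [array([ 595.5, -382. ]), np.float64(26.9)]
handle (array([ 546.5, -156.1]), array([32.1, 31.4]), 78.0, 164) 0.150322920491065
bar (array([553.2,  43.1]), array([69.2, 14.1]), 87.5, 143)
top 0.78 [386.7, 215.8] [ 0.51552275 -0.37374039  0.0671718 ]
top 0.77 [386.6, 188.0] [ 0.5930416  -0.37217558  0.06739403]
scene 115 0.0685 [array([ 520. , -377.6]), np.float64(26.4)]
scene 125 0.0688 [array([ 598. , -379.7]), np.float64(26.2)]
handle (array([ 549.2, -150.9]), array([33.3, 32.8]), 74.0, 110) 0.14964595430877792
bar (array([556.2,  46.1]), array([16.2, 69.8]), 0.0, 116)
scene 0.72 [193.4, 119.9] [ 0.52626314 -0.36515043  0.05491017]
scene 0.58 [175.3, 129.6] [ 0.60447834 -0.36627005  0.05430863]
```

View pics/f_scene.png

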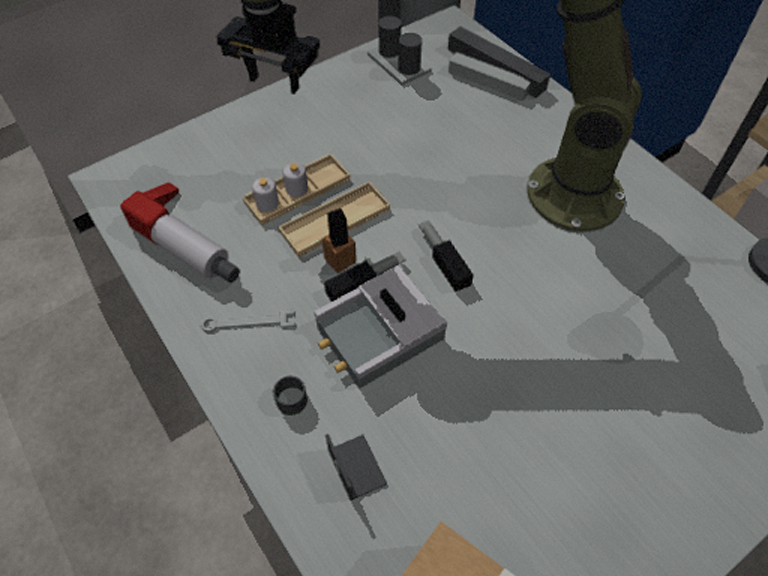

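The scene picture shows both cartridges upright in the bay tray at (265,195) and (295,180), the tuner upright in its stand at (338,240), and the cover shut at (400,300). The spanner, ring and bracket have not moved. The two large decoy tuners now lie on the bench at (365,275) and (450,260). Everything that counts is in place, so I'm handing in.

```bash
python3 -c "
from h import *
print(env.sign_off())"
```

```text
the job is handed in; nothing more can be done
None
```

The purge-gas unit is ready for the next weld. I handed the job in at about 52 s of the 210 s allowed, and the sign-off reports no verdict.

- **Trimmers:** I turned both with the small tuner. The last look before the cover was shut had both within about 0.5° of their marks (limit about 7°).
- **Cover:** it went fully open, then shut again. The grip bar is back within 1 mm of where it started.
- **Tuner:** it stands upright in its stand, about 0.6 mm off axis, with its top at 150 mm as specified.
- **Cartridges:** I found only two. They lifted at about 5.8 N and 5.9 N, so both are full. They stand upright on the floor of the bay tray, in the middle and far bays, and the plain tray stays empty.
- **Bystanders:** the hole saw, spanner and bracket look unmoved in the last picture.

**Disagreements:** the two large look-alike tuners stood upright at the start and lie on the bench in the last picture. I never reached for them and saw no contact force, but I did not establish when or why they fell. The scene camera's positions differed from the wrist camera's by a few millimetres, so I relied on the wrist camera.

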